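# Nip a bar down in a clamping jig

### The job

The aluminium bar lying in the blue jig is ready for drilling: slide it along its channel until it is hard up against the end stop, then turn the red knob clockwise to screw the sprung foot down onto it with a light clamping force of about 17 N, and never more than 30 N. Let your grip travel down with the knob as it turns instead of dragging or leaning on it. Let go, and leave the other things on the bench alone.

Things in the scene. Friction and masses are not known exactly. Their poses are not given: they have to be found in the camera images.
- jig: Blue base plate 215 x 110 x 12 mm fixed to the bench; place and yaw vary. Origin on the bench below it; plate spans x -110 to +105 mm. x runs along the channel towards the end stop, z up. Steel rails 10 mm high, 33 mm apart, from x = +15 to +85 mm, flared mouths from x = -5; below x = -8 mm the plate is open. A dark bridge at x = +45 mm (88 mm wide, top at 82 mm) carries the screw.
- stop_face (a point): Middle of the end stop's face, at jig (85, 0, 19) mm: level with the bar's mid-height; axes as the jig's.
- bar: Loose aluminium bar 150 x 30 x 14 mm, two 8 mm holes, 0.12 to 0.24 kg, lying in the channel on the plate (underside 12, top 26 mm above the bench), x along the jig's x, drawn back 20 to 45 mm from the stop. Origin: centre of its underside. Its near half sticks out of the rails: pinch it across its width from above, or push its near end.
- bar_end (a point): Middle of the bar's far end face, 75 mm along +x from its centre at mid-height. When home it coincides with stop_face.
- knob_grip (a point): Centre of the round knurled red knob (36 mm diameter, 30 mm high) on a vertical axis at jig (45, 0) mm; starts 132 to 133 mm above the bench. Clockwise from above drives it down: steep quick-action screw, knob and stem sink 5 mm per radian. The foot starts 4 to 16 mm above the bar, so it needs about 1.4 to 3.8 rad in all, in several grasps. Fingertips clear the bridge down to 85 mm.
- stem: Stem; origin on its axis 91 mm below knob_grip. Its sprung rubber foot, 20 mm across, is set by hand: the foot's face lies 0 to 11 mm below the origin, unknown, so touch must be felt. On the bar it gives way (7 N per mm): past touch the force grows about 30 N per radian of turn. Turning takes 0.20 N m of dry friction plus 0.005 N m per newton of clamping; it stays where it is left.
- knob_play (a joint): The knob rides on a keyed sprung sleeve on the stem: how far (m) the knob is displaced up along the stem from its rest (negative: pushed down), about 0.2 mm per newton of axial force. Must stay within 3 mm (15 N).
- parts_box: Clear plastic parts box 89 x 107 x 33 mm on the bench, bystander; origin at its underside.
- gland: Cable gland standing on end, 46 x 52 x 68 mm, bystander; origin at its underside.
- tape_black: Roll of black tape lying flat, 62 mm across, 19 mm high, bystander; origin at its underside.

How it is judged:
By the outcome, as a careful person would: the job done as asked, in the order asked, and still so for the second after the job is handed in, with the robot touching nothing.
It also fails if it takes over 72 s, if anything falls off the work surface, if the arm or the gripper's body presses on something with over 40 N, if the wrist force passes 120 N, or if a joint passes its speed limit or range.

### The arm

A 7-joint arm with a two-finger parallel gripper is mounted at the origin on a cart in front of the work surface, level with it; the furniture and walls round the work are solid. World frame = base frame: x ahead of the robot, y to its left, z up, the work surface at z = 0. Lengths are in m, angles in rad, forces in N, time in s.
With the tool pointing down it reaches from about 0.4 to 0.875 m from the base axis. Payload 6.5 kg.
Tool frame: the origin (TCP) lies on the centre line of the jaws, within the pads' length; the fingertips stand 17 mm ahead of it and the grasp point (between the pads) lies 2 mm behind it (tcp_to_tips is the distance from the TCP to the fingertips, in m); z points along the fingers, y is the line along which they close (so a half turn about z gives the same grasp; the last joint's range is limited). The gripper opens to 88 mm and grips with 3 to 60 N. Pads are 18 mm wide; open, the fingers measure 123 mm over their backs; the gripper's body (75 mm by 187 mm) begins 45 mm behind the grasp point.
Start: joints at [-1.302, 0.536, -0.004, 1.538, 0.003, 1.067, -0.071], TCP at [0.214, 0.614, 0.256] pointing down, gripper open.
Joint ranges: [-2.7, 2.7], [-0.37, 2.16], [-1.27, 1.26], [0.24, 2.4], [-1.31, 4.45], [0.19, 1.91], [-2.76, 2.76]. Speed limits (rad/s): [2.39, 2.39, 3.14, 3.14, 3.14, 3.14, 3.14].

### API

Orientations are given as a unit quaternion [x, y, z, w].
In Python, from cell import * gives the robot as it stands.
- The arm moves only by the tool send_rows, never from a script. Its argument "series" is a list of rows, each a list of 5 numbers: the closure, from -1 (fully open) to 1 (shut), then the shift along the tool's x, y, z in mm, then the turn about the tool's z in degrees. A call has 1 to 8 rows; each row is the pose to reach, as a shift and turn from the pose commanded when the call began, along the tool's axes at that moment; what a row does not reach only later rows make up. A row lasts 1/10 s, in which the tool goes at most 50 mm and 8.59 degrees, less where a joint would pass 70% of its speed; a pose out of reach is approached as far as the arm can. A call with a gripper value outside its range is refused whole. The fingers move at their own pace and stop on an object; the grip force is fixed at half the most. Time passes only in rows, so rows that repeat a pose let the fingers close. It gives the time, the measured TCP pose, the force, the opening and the grip force at its end, in the units of the state.
- get_state(): the state, without advancing time (a new reading comes with each control period).
- snapshot(name): name is "side" or "top"; returns (picture, depth): 384x512x3 uint8, blue, green, red; 384x512 float32, m along the optical axis (not along the pixel's ray), 0 where there is no reading.
- calibration(name): a dict with "intrinsics" (3x3 intrinsics, pixels), "k1" (the pictures are not rectified: a ray, as slopes to the right and down, at radius r is drawn at 1 + k1 r^2 times it, then the intrinsics apply), "extrinsics" (4x4, takes a point from camera to world coordinates). Camera axes: x right, y down, z forward; pixel columns grow to the right and rows downward; lengths in m; the calibration is good to about 2 mm. A picture is of the moment at which its call begins. calibration takes no time and is no camera call.
- finish_job(): hands the job in; it is judged then, once.
Trained networks look in the newest picture that a camera, given by its name, has taken for a name from the list of things; names that differ only in an ending like _2 or _b are one class to them, and where a whole thing is asked for, a point or a joint stands for the part that bears it (a point fixed in the world has none). Each returns a list of dicts, best first, with "conf" (0 to 1); they miss things now and then, are a little off and sometimes report something else, mostly with a low value. They report only what shows in the picture. A call takes as long as a camera call.
- outline_of(camera, label): "pixels" (384x512 bool, what is visible of it) and "bbox" ([left, top, right, bottom] in pixels, round what is visible of it).
The state is a dict: "time_s": time; "joint_positions": joint angles; "qvel": joint speeds; "tau": joint torques, N m; "position": TCP position; "eef_rot": TCP orientation; "force": force on the tool from outside, world axes, zero at the start; "moment": the same for the moment, N m; "grip_width": opening from 0.0 (shut) to 1.0 (fully open); "grasp_force": force on a finger pad.
Only numpy, scipy, OpenCV 4.12 (cv2) and the standard library are available. Lean on these libraries where they do the work, as an engineer would, in place of code of your own. Each camera call takes 0.05 s, during which the arm holds its last target. There are 200 camera calls.

## Working session

There is one attempt and no reset: what is moved stays moved. The work goes in short steps, Python scripts to look and compute and a tool call to move; the robot and the scene stay as the last step left them, time stands still between calls to the robot, and variables do not carry over. Pictures are saved under pics/ and viewed, at most 10 in all, crops included, and the job is handed in when it is done.

Besides the shell and the picture viewer there is one more tool, called after ">>>" by a JSON object that holds its "api" and its "payload", one argument or row to a line. send_rows: Moves the arm, as the interface text tells. Its arguments: {"type":"object","properties":{"series":{"type":"array"}},"required":["series"]}

```bash
ls; mkdir -p pics; cat > h.py <<'E'
from cell import *
import numpy as np, cv2
def world(cam, depth, mask):
    c=calibration(cam); K=np.array(c["intrinsics"]); T=np.array(c["extrinsics"])
    v,u=np.nonzero(mask & (depth>0)); z=depth[v,u]
    p=cv2.undistortPoints(np.stack([u,v],1).astype(float)[:,None],K,np.array([c["k1"],0,0,0.]))[:,0]
    P=np.c_[p*z[:,None],z]
    return P@T[:3,:3].T+T[:3,3]
E
python3 - <<'E'
from h import *
a,da=snapshot("side"); b,db=snapshot("top")
cv2.imwrite("pics/a.png",cv2.resize(np.vstack([a,b]),None,fx=.78,fy=.78))
np.set_printoptions(precision=4,suppress=True)
s=get_state();print(s)
for cam,d in (("side",da),("top",db)):
    for l in ("jig","bar","knob_grip","stem","parts_box","gland","tape_black"):
        for o in outline_of(cam,l)[:2]:
            P=world(cam,d,o["pixels"])
            if len(P): print(cam,l,round(o["conf"],2),o["bbox"],len(P),np.median(P,0),P.min(0),P.max(0))
E
```

```text
pics
{'time_s': 0.1, 'joint_positions': array([-1.3022,  0.5371, -0.0044,  1.5387,  0.0026,  1.0673, -0.0712]), 'qvel': array([-0.0007,  0.0002,  0.0015, -0.0025,  0.    ,  0.0025, -0.0009]), 'tau': array([  0.0032, -57.2082,   0.9943, -25.223 ,  -0.0562,   0.0135,
         0.    ]), 'position': array([0.2134, 0.6134, 0.2549]), 'eef_rot': array([ 0.1666,  0.986 , -0.0008, -0.0001]), 'force': array([ 0.0578, -0.1789, -0.3095]), 'moment': array([-0.0311, -0.0158,  0.0141]), 'grasp_force': 0.0, 'grip_width': 1.0013447369313275}
side jig 0.89 [216.2, 207.6, 299.5, 267.6] 2415 [ 0.5934 -0.1215  0.0132] [ 0.4465 -0.1761 -0.0025] [0.6788 0.0631 0.151 ]
side bar 0.92 [224.9, 228.9, 268.8, 248.8] 487 [ 0.5313 -0.0927  0.0256] [ 0.4735 -0.1465  0.0107] [ 0.5891 -0.0481  0.0693]
side bar 0.31 [271.5, 209.5, 286.2, 219.4] 188 [ 0.6072 -0.1176  0.1463] [ 0.5906 -0.1275  0.1214] [ 0.6235 -0.0956  0.151 ]
side knob_grip 0.63 [272.8, 206.3, 289.9, 220.2] 229 [ 0.6077 -0.1163  0.1459] [ 0.5906 -0.1275 -0.0005] [0.6267 0.0583 0.151 ]
side stem 0.74 [271.6, 203.3, 286.4, 230.1] 257 [ 0.6076 -0.1152  0.
[... 848 characters left out ...]
] 142 [ 0.608  -0.1059  0.148 ] [ 0.5924 -0.1231  0.1213] [ 0.6254 -0.0893  0.1523]
top stem 0.58 [294.5, 163.8, 306.9, 178.0] 145 [ 0.6078 -0.106   0.148 ] [ 0.5924 -0.1231  0.1213] [ 0.6252 -0.0893  0.1523]
top stem 0.23 [137.3, 205.1, 153.8, 221.1] 233 [0.4847 0.3495 0.0188] [ 0.4578  0.3238 -0.0016] [0.5131 0.3813 0.0254]
top parts_box 0.61 [343.5, 225.3, 377.6, 256.0] 1047 [ 0.4215 -0.2958  0.0326] [ 0.3751 -0.3538 -0.0042] [ 0.4682 -0.2455  0.0388]
top gland 0.81 [145.5, 165.2, 168.1, 181.9] 191 [0.6111 0.3126 0.0495] [0.5915 0.2954 0.0184] [0.6327 0.3347 0.0722]
top tape_black 0.67 [137.0, 204.3, 154.7, 221.2] 252 [0.4826 0.3554 0.0188] [ 0.4553  0.324  -0.0042] [0.5131 0.3841 0.0254]
```

View pics/a.png

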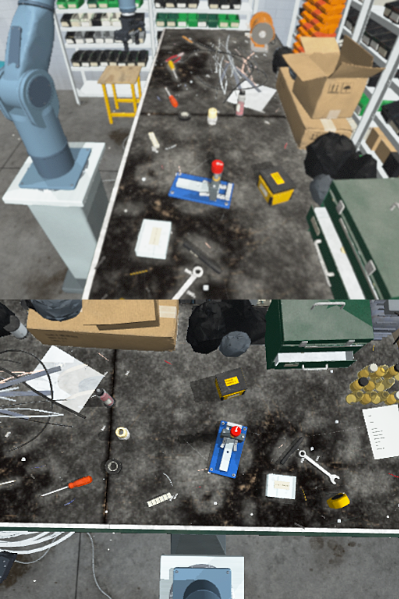

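The two views show the jig at about side (258,238) and top (292,190), with the red knob at its far end. The bar's near half sticks out toward the robot. The gland, tape and parts box are well clear. Next I fit the jig, bar and knob.

```bash
cat >> h.py <<'E'
np.set_printoptions(precision=4,suppress=True)
def fit(n=2):
    for cam in ("side","top"):
        b,d=snapshot(cam)
        hsv=cv2.cvtColor(b,cv2.COLOR_BGR2HSV); H,S,V=cv2.split(hsv)
        def near(P,lo,hi): 
            return P[(abs(P[:,0]-.58)<.2)&(abs(P[:,1]+.1)<.13)&(P[:,2]>lo)&(P[:,2]<hi)]
        blue=near(world(cam,d,(H>100)&(H<125)&(S>130)),.004,.02)
        red=near(world(cam,d,((H<8)|(H>172))&(S>130)),.11,.17)
        r=cv2.minAreaRect(blue[:,:2].astype(np.float32)*1000)
        print(cam,"plate",len(blue),np.median(blue[:,2]),r)
        top=red[red[:,2]>red[:,2].max()-.006]
        print("  knob",len(red),"topz",np.median(top[:,2]),red[:,2].min(),"ctr top mid",(top.min(0)+top.max(0))[:2]/2,"med",np.median(top,0), "circ",cv2.minEnclosingCircle(top[:,:2].astype(np.float32)*1000))
        A=world(cam,d,S<60)
        A=near(A,.022,.031)
        if len(A)>20:
            print("  bar",len(A),np.median(A,0),cv2.minAreaRect(A[:,:2].astype(np.float32)*1000))
E
python3 - <<'E'
from h import *
fit()
b,_=snapshot("top"); cv2.imwrite("pics/b.png",np.hstack([cv2.resize(b[145:240,250:330],None,fx=5,fy=5,interpolation=cv2.INTER_CUBIC),cv2.resize(snapshot("side")[0][195:290,205:315],None,fx=5,fy=5,interpolation=cv2.INTER_CUBIC)[:,:400]]))
E
```

```text
side plate 1036 0.011659322548815798 ((562.2993774414062, -97.42156982421875), (112.95293426513672, 214.39453125), 77.17292785644531)
  knob 205 topz 0.14779425946580738 0.11934003841524166 ctr top mid [ 0.6077 -0.109 ] med [ 0.6071 -0.1102  0.1478] circ ((607.666015625, -108.93824768066406), 18.82118034362793)
  bar 532 [ 0.5549 -0.0937  0.0257] ((626.5751342773438, -108.95687866210938), (87.72753143310547, 307.59759521484375), 87.82975006103516)
top plate 1227 0.012202804950189217 ((565.2796630859375, -95.72994995117188), (111.72315216064453, 215.55413818359375), 76.60197448730469)
  knob 130 topz 0.14858929809214605 0.12322558185773658 ctr top mid [ 0.6109 -0.1075] med [ 0.6085 -0.1061  0.1486] circ ((609.8848876953125, -106.18331146240234), 17.783180236816406)
  bar 458 [ 0.5517 -0.0908  0.0262] ((626.347412109375, -104.5997085571289), (61.4125862121582, 304.1167297363281), 82.36614227294922)
```

View pics/b.png

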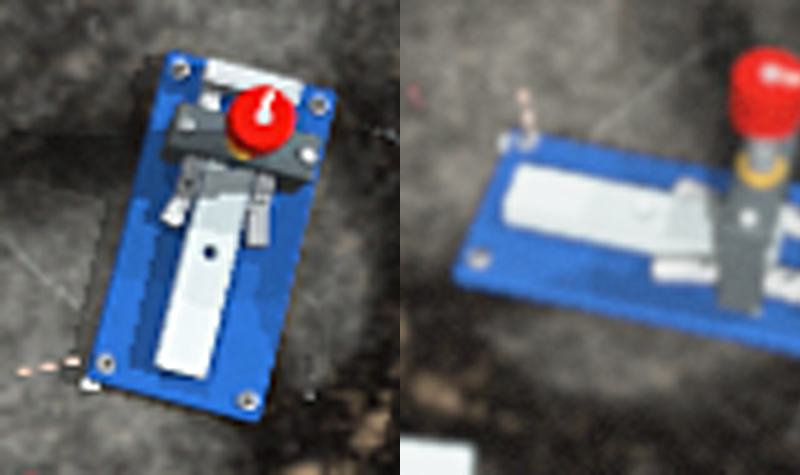

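```bash
cat >> h.py <<'E'
YAW=np.radians(-13.1); O=np.array([.5657,-.0973]); R=np.array([[np.cos(YAW),-np.sin(YAW)],[np.sin(YAW),np.cos(YAW)]])
def tojig(P): return np.c_[(P[:,:2]-O)@R*1000,P[:,2]*1000]
def bar():
    for cam in ("side","top"):
        b,d=snapshot(cam); S=cv2.cvtColor(b,cv2.COLOR_BGR2HSV)[...,1]
        J=tojig(world(cam,d,S<70)); J=J[(abs(J[:,1])<25)&(J[:,0]>-125)&(J[:,0]<-15)&(J[:,2]>21)&(J[:,2]<31)]
        print(cam,len(J),"bar x",np.percentile(J[:,0],[0,1,3]),"y",np.percentile(J[:,1],[1,50,99]))
def togo(x,y,z,ang=None):
    "tool-axis shift (mm) to jig x,y mm / world z mm of TCP"
    s=get_state(); from scipy.spatial.transform import Rotation as Ro
    T=Ro.from_quat(s["eef_rot"]).as_matrix(); w=np.r_[O+R@np.array([x,y])/1000,z/1000]
    ty=np.degrees(np.arctan2(T[1,1],T[0,1])); 
    print("shift",(T.T@(w-s["position"]))*1000,"tool y angle in jig",ty-np.degrees(YAW),"t",s["time_s"],"F",s["force"],"M",s["moment"],"q",s["joint_positions"])
E
python3 - <<'E'
from h import *
bar(); togo(-140,0,180)
E
```

```text
side 261 bar x [-92.6829 -91.6752 -90.2624] y [-15.0685  -0.7269  15.9653]
top 239 bar x [-90.5237 -89.8709 -88.2152] y [-13.142    1.3777  15.8752]
shift [-427.016  -570.8912   75.7073] tool y angle in jig 83.92006652323393 t 1.1 F [0.3627 0.3716 0.7441] M [-0.035   0.0714 -0.0319] q [-1.3022  0.5364 -0.0044  1.5379  0.0026  1.0673 -0.0712]
```

>>> {"api": "send_rows", "payload": {
  "series": [
    [1, -225, -290, 20, -6],
    [1, -225, -290, 20, -6],
    [1, -225, -290, 20, -6],
    [1, -225, -290, 20, -6],
    [1, -225, -290, 20, -6],
    [1, -225, -290, 20, -6],
    [1, -225, -290, 20, -6],
    [1, -225, -290, 20, -6]
  ]
}}

```text
time_s: 1.9
position: [0.3319, 0.2613, 0.2356]
eef_rot: [0.118, 0.993, -0.001, 0.0]
force: [-0.4, 0.4, 0.4]
grip_width: 0.297
grasp_force: 0.0
```

```bash
python3 -c "
from h import *
togo(-122,0,120)"
```

```text
shift [-189.0147 -294.7402  116.1439] tool y angle in jig 89.60221017487197 t 1.9 F [-0.3719  0.4492  0.3768] M [0.0035 0.0024 0.0707] q [-0.8433  0.175   0.0766  2.1304 -0.0164  0.838   0.5783]
```

>>> {"api": "send_rows", "payload": {
  "series": [
    [1, -190, -295, 60, 0],
    [1, -190, -295, 60, 0],
    [1, -190, -295, 60, 0],
    [1, -190, -295, 60, 0],
    [1, -190, -295, 60, 0],
    [1, -190, -295, 60, 0],
    [1, -190, -295, 60, 0],
    [1, -190, -295, 60, 0]
  ]
}}

```text
time_s: 2.7
position: [0.4496, -0.0705, 0.1755]
eef_rot: [0.119, 0.993, -0.001, 0.001]
force: [-0.1, 0.8, 0.4]
grip_width: 0.004
grasp_force: 0.0
```

```bash
python3 -c "
from h import *
togo(-122,0,36)"
```

```text
shift [  3.0885   0.5298 139.5274] tool y angle in jig 89.44597794331129 t 2.7 F [-0.145   0.8313  0.4422] M [0.0392 0.0472 0.0239] q [-0.199   0.3366  0.3017  2.1207 -0.1483  0.7024  1.5326]
```

>>> {"api": "send_rows", "payload": {
  "series": [
    [1, 3, 0, 50, -0.5],
    [1, 3, 0, 95, -0.5],
    [1, 3, 0, 125, -0.5],
    [1, 3, 0, 141, -0.5],
    [1, 3, 0, 141, -0.5],
    [1, 3, 0, 141, -0.5]
  ]
}}

```text
time_s: 3.3
position: [0.4459, -0.0634, 0.0351]
eef_rot: [0.11, 0.994, 0.0, 0.0]
force: [0.9, -0.7, 1.4]
grip_width: 0.006
grasp_force: 0.0
```

```bash
python3 -c "
from h import *
togo(-74,0,34)
b,_=snapshot('side');cv2.imwrite('pics/c.png',cv2.resize(b[170:290,190:330],None,fx=4,fy=4,interpolation=cv2.INTER_CUBIC))"
```

```text
shift [-50.3646  -6.2911   1.1476] tool y angle in jig 90.44296806620748 t 3.3 F [ 0.9481 -0.6629  1.3608] M [-0.0359  0.0524 -0.0701] q [-0.1002  0.6165  0.1727  2.1749 -0.279   0.3702  1.652 ]
```

View pics/c.png

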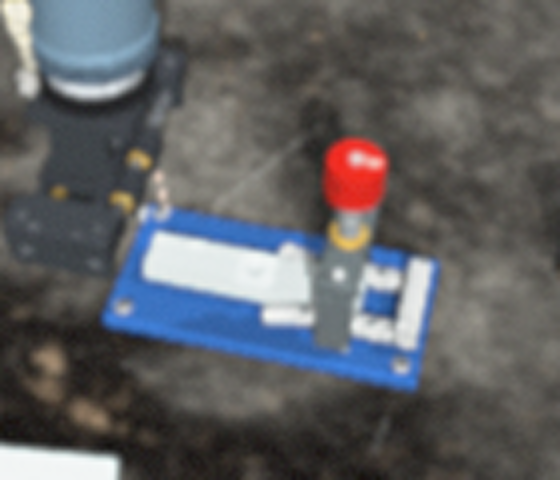

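The gripper stands just behind the bar's near end at (140,260), and the jig is unmoved. Now I align and push slowly.

>>> {"api": "send_rows", "payload": {
  "series": [
    [1, -5, -6, 1, 0.5],
    [1, -10, -6, 1, 0.5],
    [1, -15, -6, 1, 0.5],
    [1, -20, -6, 1, 0.5],
    [1, -24, -6, 1, 0.5],
    [1, -28, -6, 1, 0.5],
    [1, -32, -6, 1, 0.5],
    [1, -36, -6, 1, 0.5]
  ]
}}

```text
time_s: 4.15
position: [0.4796, -0.0775, 0.0336]
eef_rot: [0.115, 0.993, -0.0, -0.0]
force: [-1.8, -0.8, -1.3]
grip_width: 0.006
grasp_force: 0.4
```

```bash
python3 -c "
from h import *
togo(-74,0,34)"
```

```text
shift [-14.3284   0.2926  -0.3947] tool y angle in jig 89.92663334436828 t 4.15 F [-1.8338 -0.7645 -1.2794] M [0.0794 0.1831 0.0105] q [-0.0796  0.6526  0.1838  2.0885 -0.2738  0.4228  1.6587]
```

Contact force is light, so the bar is moving. About 14 mm remain.

>>> {"api": "send_rows", "payload": {
  "series": [
    [1, -3, 0, 0, 0],
    [1, -6, 0, 0, 0],
    [1, -9, 0, 0, 0],
    [1, -11, 0, 0, 0]
  ]
}}

```text
time_s: 4.55
position: [0.4905, -0.0801, 0.0337]
eef_rot: [0.115, 0.993, -0.0, 0.0]
force: [-1.8, 0.7, -0.8]
grip_width: 0.004
grasp_force: 0.4
```

>>> {"api": "send_rows", "payload": {
  "series": [
    [1, -1, 0, 0, 0],
    [1, -2, 0, 0, 0]
  ]
}}

```text
time_s: 4.75
position: [0.4918, -0.0805, 0.0337]
eef_rot: [0.115, 0.993, 0.0, -0.0]
force: [-4.2, 1.8, 3.4]
grip_width: 0.005
grasp_force: 1.8
```

>>> {"api": "send_rows", "payload": {
  "series": [
    [1, -1, 0, 0, 0],
    [1, -2, 0, 0, 0]
  ]
}}

```text
time_s: 4.95
position: [0.4928, -0.0807, 0.0336]
eef_rot: [0.115, 0.993, 0.0, -0.001]
force: [-6.1, 2.4, 6.0]
grip_width: 0.006
grasp_force: 3.5
```

```bash
python3 -c "
from h import *
togo(-74,0,34); bar()"
```

```text
shift [-0.81    0.363  -0.3907] tool y angle in jig 89.92348741618778 t 4.95 F [-6.0776  2.4099  5.9512] M [0.3474 1.3876 0.002 ] q [-0.0765  0.6664  0.1879  2.0532 -0.2712  0.4477  1.6586]
side 164 bar x [-64.8006 -63.3296 -61.8525] y [-14.9699  -0.7069  16.1782]Traceback (most recent call last):
  File "<string>", line 3, in <module>
    togo(-74,0,34); bar()
                    ~~~^^
  File "h.py", line 32, in bar
    print(cam,len(J),"bar x",np.percentile(J[:,0],[0,1,3]),"y",np.percentile(J[:,1],[1,50,99]))
                             ~~~~~~~~~~~~~^^^^^^^^^^^^^^^^
    return _quantile_unchecked(
        a, q, axis, out, overwrite_input, method, keepdims, weights)
    return _ureduce(a,
                    func=_quantile_ureduce_func,
    ...<5 lines>...
                    overwrite_input=overwrite_input,
                    method=method)
    r = func(a, **kwargs)
    result = _quantile(arr,
                       quantiles=q,
    ...<2 lines>...
                       out=out,
                       weights=wgt)
    slices_having_nans = np.isnan(arr[-1, ...])
                                  ~~~^^^^^^^^^
IndexError: index -1 is out of bounds for axis 0 with size 0
```

>>> {"api": "send_rows", "payload": {
  "series": [
    [1, -1, 0, 0, 0],
    [1, -2, 0, 0, 0],
    [1, -3, 0, 0, 0],
    [1, -3, 0, 0, 0]
  ]
}}

```text
time_s: 5.45
position: [0.4929, -0.0807, 0.0332]
eef_rot: [0.115, 0.993, 0.001, -0.004]
force: [-11.3, 2.9, 10.5]
grip_width: 0.007
grasp_force: 5.8
```

```bash
python3 -c "
from h import *
togo(-74,0,34)"
```

```text
shift [-0.6862  0.3617 -0.8105] tool y angle in jig 89.92887221575893 t 5.45 F [-11.3119   2.9133  10.4869] M [0.6332 2.234  0.0114] q [-0.076   0.6691  0.1883  2.0485 -0.2707  0.4555  1.6585]
```

>>> {"api": "send_rows", "payload": {
  "series": [
    [1, 15, 0, 0, 0],
    [1, 35, 0, 0, 0],
    [1, 35, 0, -40, -5],
    [-1, 35, 0, -90, -13],
    [-1, 35, 0, -140, -20],
    [-1, 30, 0, -170, -26],
    [-1, 0, 0, -172, -30],
    [-1, -30, 0, -172, -30]
  ]
}}

```text
time_s: 6.25
position: [0.5285, -0.0888, 0.208]
eef_rot: [-0.147, 0.989, -0.0, 0.003]
force: [-0.0, 0.6, -0.2]
grip_width: 0.432
grasp_force: 0.0
```

```bash
sed -i 's/^        print(cam,len(J),"bar x"/        if len(J): print(cam,len(J),"bar x"/' h.py; python3 -c "
from h import *
togo(45,0,205); bar()"
```

```text
shift [-72.0419 -41.436    3.5014] tool y angle in jig 120.0367436163244 t 6.25 F [-0.0121  0.6101 -0.1781] M [0.1033 0.0195 0.0083] q [-0.0498  0.4024  0.1671  1.8973 -0.0881  0.8431  2.0289]
side 179 bar x [-65.9509 -65.4309 -64.5078] y [-14.7779  -1.5327  16.6911]
top 25 bar x [-63.5344 -63.5087 -63.4574] y [-13.4349  -4.7959  14.9597]
```

>>> {"api": "send_rows", "payload": {
  "series": [
    [-1, -40, -23, 3, 0],
    [-1, -70, -41, 3, 0],
    [-1, -71, -41, 3, 0],
    [-1, -71, -41, 3, 0],
    [-1, -71, -41, 3, 0]
  ]
}}

```text
time_s: 6.85
position: [0.6048, -0.107, 0.2025]
eef_rot: [-0.146, 0.989, 0.0, -0.001]
force: [-1.0, -0.5, -0.3]
grip_width: 0.977
grasp_force: 0.0
```

```bash
python3 -c "
from h import *
togo(45,0,131); 
b,d=snapshot('top');c,e=snapshot('side')
cv2.imwrite('pics/d.png',np.hstack([cv2.resize(x,(384,384),interpolation=cv2.INTER_CUBIC) for x in (b[130:226,250:346],c[150:270,220:340])]))
# full height check on jig axis: knob centre from the side camera
H,S,V=cv2.split(cv2.cvtColor(c,cv2.COLOR_BGR2HSV))
J=tojig(world('side',e,((H<8)|(H>172))&(S>130)));J=J[(abs(J[:,0]-45)<30)&(abs(J[:,1])<30)&(J[:,2]>100)]
print(len(J),J.min(0),J.max(0))"
```

```text
shift [-4.4702 -1.931  71.4484] tool y angle in jig 119.90937885166392 t 6.85 F [-1.0068 -0.5315 -0.2965] M [0.1058 0.0819 0.0342] q [-0.0202  0.5382  0.1692  1.6914 -0.1086  0.9224  2.0555]
181 [ 26.1806 -19.9917 117.7793] [ 62.7455  14.5164 150.3806]
```

View pics/d.png

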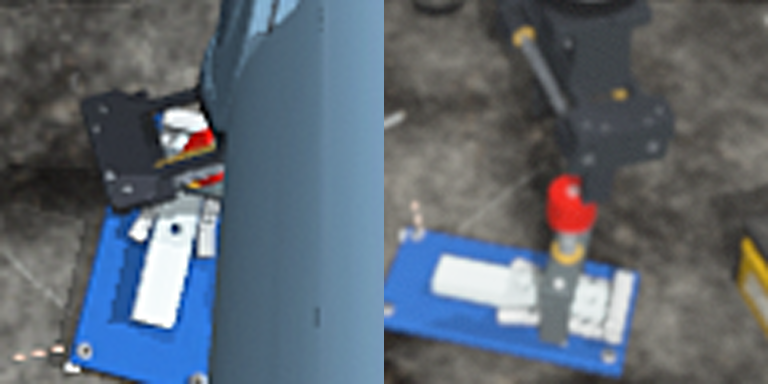

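The open fingers straddle the knob at about side (570,205). I descend now.

>>> {"api": "send_rows", "payload": {
  "series": [
    [-1, -4, -2, 10, 0],
    [-1, -4, -2, 30, 0],
    [-1, -4, -2, 50, 0],
    [-1, -4, -2, 65, 0],
    [-1, -4, -2, 71, 0],
    [-1, -4, -2, 71, 0],
    [-1, -4, -2, 71, 0]
  ]
}}

```text
time_s: 7.65
position: [0.6108, -0.1081, 0.1323]
eef_rot: [-0.146, 0.989, -0.0, 0.0]
force: [0.4, 0.5, 0.2]
grip_width: 0.999
grasp_force: 0.0
```

```bash
python3 -c "
from h import *
togo(45,0,131)"
```

```text
shift [1.074  0.9381 1.2708] tool y angle in jig 119.91055821097592 t 7.65 F [0.3827 0.4888 0.2129] M [ 0.0649  0.0041 -0.0212] q [-0.006   0.6387  0.1524  1.7162 -0.127   0.7954  2.07  ]
```

>>> {"api": "send_rows", "payload": {
  "series": [
    [-1, 1, 1, 1, 0],
    [1, 1, 1, 1, 0],
    [1, 1, 1, 1, 0],
    [1, 1, 1, 1, 0],
    [1, 1, 1, 1, 0],
    [1, 1, 1, 1, 0],
    [1, 1, 1, 1, 0],
    [1, 1, 1, 1, 0]
  ]
}}

```text
time_s: 8.45
position: [0.6091, -0.1073, 0.1307]
eef_rot: [-0.146, 0.989, 0.0, -0.0]
force: [0.4, 0.4, -0.0]
grip_width: 0.4
grasp_force: 30.0
```

```bash
python3 -c "
from h import *
togo(45,0,131); s=get_state();print(s['grip_width']*88,s['grasp_force'],s['tau'])"
```

```text
shift [-0.3219 -0.3432 -0.2985] tool y angle in jig 119.91747215002596 t 8.45 F [ 0.3556  0.3634 -0.019 ] M [0.0718 0.0273 0.0021] q [-0.0068  0.6387  0.1519  1.7211 -0.1272  0.7915  2.0694]
35.17092340828606 30.035470817238092 [  0.2253 -56.8486   4.1012 -20.3459   0.1423  -0.0085  -0.0015]
```

>>> {"api": "send_rows", "payload": {
  "series": [
    [1, 0, 0, 0.44, 5],
    [1, 0, 0, 0.87, 10],
    [1, 0, 0, 1.31, 15],
    [1, 0, 0, 1.75, 20]
  ]
}}

```text
time_s: 8.85
position: [0.6091, -0.1068, 0.1289]
eef_rot: [0.029, 1.0, 0.0, -0.0]
force: [-0.5, 0.7, 0.5]
grip_width: 0.395
grasp_force: 30.0
```

```bash
cat >> h.py <<'E'
def rd():
    s=get_state(); from scipy.spatial.transform import Rotation as Ro
    T=Ro.from_quat(s["eef_rot"]).as_matrix(); a=np.degrees(np.arctan2(T[1,1],T[0,1])-YAW)
    print("t",s["time_s"],"turned",round(119.9-a,2),"z",s["position"][2]*1000,"expz",round(130.7-np.radians(119.9-a)*5,2),"tool F",T.T@s["force"],"M",s["moment"],"tau7",s["tau"][6],"q7",s["joint_positions"][6],"w",s["grip_width"]*88)
E
python3 -c "
from h import *
rd()"
```

```text
t 8.85 turned 20.14 z 128.9257641750244 expz 128.94 tool F [ 0.5269  0.6736 -0.5343] M [0.2114 0.0523 0.1358] tau7 0.7600130327045918 q7 1.7802364325782232 w 34.77266856903934
```

>>> {"api": "send_rows", "payload": {
  "series": [
    [1, 0, 0, 0.44, 5],
    [1, 0, 0, 0.87, 10],
    [1, 0, 0, 1.31, 15],
    [1, 0, 0, 1.75, 20]
  ]
}}

```text
time_s: 9.25
position: [0.6092, -0.1065, 0.1272]
eef_rot: [0.202, 0.979, 0.0, -0.0]
force: [-0.2, 1.3, 0.2]
grip_width: 0.395
grasp_force: 30.0
```

```bash
python3 -c "
from h import *
rd()
print([get_state()['moment'][2] for i in range(4)])"
```

```text
t 9.25 turned 40.12 z 127.18243452069395 expz 127.2 tool F [ 0.7244  1.0959 -0.2079] M [0.2697 0.0071 0.2317] tau7 0.7550359144806862 q7 1.495209534831285 w 34.77512630336193
[np.float64(0.2316519995017731), np.float64(0.2316519995017731), np.float64(0.2316519995017731), np.float64(0.2316519995017731)]
```

>>> {"api": "send_rows", "payload": {
  "series": [
    [1, 0, 0, 0.44, 5],
    [1, 0, 0, 0.87, 10]
  ]
}}

```text
time_s: 9.45
position: [0.6093, -0.1063, 0.1263]
eef_rot: [0.287, 0.958, 0.0, -0.0]
force: [0.4, 1.8, 0.6]
grip_width: 0.401
grasp_force: 30.0
```

```bash
cat >> h.py <<'E'
def av(n=10):
    rd(); L=[]
    for i in range(n):
        snapshot("side"); s=get_state(); L.append([s["moment"][2],s["tau"][6],s["force"][2]])
    L=np.array(L); print("Mz",L[:,0],"mean",L[:,0].mean(),"tau7",L[:,1],"Fz",L[:,2].mean())
E
python3 -c "
from h import *
av(8)"
```

```text
t 9.45 turned 50.11 z 126.32090415649968 expz 126.33 tool F [ 0.6385  1.6881 -0.6023] M [ 0.3845 -0.0324  0.1728] tau7 0.7529991120100021 q7 1.3530800563100114 w 35.284447625602304
Mz [ 0.1087 -0.009  -0.0145 -0.0514 -0.0716 -0.0842  0.0147 -0.0367] mean -0.018002402168350307 tau7 [ 0.1624 -0.7231 -0.2237 -0.0077  0.0497  0.0516  0.0406  0.0338] Fz 0.4416812151617882
```

>>> {"api": "send_rows", "payload": {
  "series": [
    [1, 0, 0, 0.44, 5],
    [1, 0, 0, 0.87, 10]
  ]
}}

```text
time_s: 10.05
position: [0.6094, -0.1063, 0.1255]
eef_rot: [0.369, 0.93, 0.001, -0.0]
force: [1.4, 4.6, -0.3]
grip_width: 0.396
grasp_force: 30.0
```

```bash
python3 -c "
from h import *
rd()"
```

```text
t 10.05 turned 60.07 z 125.48703017950433 expz 125.46 tool F [2.1506 4.2762 0.2687] M [ 0.9277 -0.1931  0.1678] tau7 0.7942856289446354 q7 1.2120657587192851 w 34.89132423649653
```

>>> {"api": "send_rows", "payload": {
  "series": [
    [1, 0, 0, 0.44, 5],
    [1, 0, 0, 0.87, 10]
  ]
}}

```text
time_s: 10.25
position: [0.6096, -0.1061, 0.1247]
eef_rot: [0.448, 0.894, 0.001, -0.0]
force: [1.8, 4.9, -0.4]
grip_width: 0.4
grasp_force: 30.0
```

```bash
python3 -c "
from h import *
rd()"
```

```text
t 10.25 turned 70.06 z 124.65986325079582 expz 124.59 tool F [2.859  4.3307 0.4338] M [ 0.946  -0.1966  0.1768] tau7 0.7467925921082497 q7 1.0702992018069042 w 35.20038176701109
```

>>> {"api": "send_rows", "payload": {
  "series": [
    [1, 0, 0, 0.44, 5],
    [1, 0, 0, 0.87, 10]
  ]
}}

```text
time_s: 10.45
position: [0.6097, -0.1061, 0.1238]
eef_rot: [0.524, 0.851, 0.001, -0.0]
force: [1.2, 4.9, 0.2]
grip_width: 0.396
grasp_force: 30.0
```

```bash
python3 -c "
from h import *
rd()"
```

```text
t 10.45 turned 80.06 z 123.81492708288346 expz 123.71 tool F [ 3.877   3.2976 -0.1908] M [ 0.9975 -0.3054  0.1545] tau7 0.7463124208152294 q7 0.9287049816203523 w 34.85701073405858
```

>>> {"api": "send_rows", "payload": {
  "series": [
    [1, 0, 0, 0.44, 5],
    [1, 0, 0, 0.87, 10]
  ]
}}

```text
time_s: 10.65
position: [0.6099, -0.106, 0.123]
eef_rot: [0.597, 0.803, 0.001, -0.0]
force: [2.1, 5.8, -0.5]
grip_width: 0.399
grasp_force: 30.0
```

```bash
python3 -c "
from h import *
rd()"
```

```text
t 10.65 turned 90.05 z 122.96399308697653 expz 122.84 tool F [4.9269 3.6423 0.5041] M [ 0.9781 -0.3276  0.1392] tau7 0.7461903244256973 q7 0.7871049672140998 w 35.106312720962634
```

>>> {"api": "send_rows", "payload": {
  "series": [
    [1, 0, 0, 0.44, 5],
    [1, 0, 0, 0.87, 10]
  ]
}}

```text
time_s: 10.85
position: [0.6101, -0.1059, 0.1221]
eef_rot: [0.664, 0.748, 0.001, 0.0]
force: [2.5, 4.3, -0.0]
grip_width: 0.4
grasp_force: 30.0
```

```bash
python3 -c "
from h import *
rd()"
```

```text
t 10.85 turned 100.05 z 122.12846431724954 expz 121.97 tool F [3.9958 2.9888 0.0494] M [ 0.996  -0.4491  0.2427] tau7 0.7469988986849785 q7 0.645319818889569 w 35.22029399128076
```

>>> {"api": "send_rows", "payload": {
  "series": [
    [1, 0, 0, 0.44, 5],
    [1, 0, 0, 0.87, 10]
  ]
}}

```text
time_s: 11.05
position: [0.6102, -0.1059, 0.1213]
eef_rot: [0.727, 0.687, 0.001, 0.0]
force: [3.6, 4.7, -0.5]
grip_width: 0.392
grasp_force: 30.0
```

```bash
python3 -c "
from h import *
rd()"
```

```text
t 11.05 turned 110.05 z 121.28655696007476 expz 121.1 tool F [4.8844 3.3776 0.5188] M [ 0.8814 -0.5331  0.1764] tau7 0.74881162494421 q7 0.5033000365546783 w 34.53358484582275
```

>>> {"api": "send_rows", "payload": {
  "series": [
    [1, 0, 0, 0.44, 5],
    [1, 0, 0, 0.87, 10]
  ]
}}

```text
time_s: 11.25
position: [0.6105, -0.106, 0.1205]
eef_rot: [0.784, 0.621, 0.001, 0.0]
force: [3.6, 4.9, 0.0]
grip_width: 0.393
grasp_force: 30.0
```

```bash
python3 -c "
from h import *
rd()"
```

```text
t 11.25 turned 120.04 z 120.49889381886666 expz 120.22 tool F [5.578  2.3719 0.011 ] M [ 0.8908 -0.5742  0.1808] tau7 0.7510239444673061 q7 0.360948930898463 w 34.60864599119087
```

>>> {"api": "send_rows", "payload": {
  "series": [
    [1, 0, 0, 0.44, 5],
    [1, 0, 0, 0.87, 10]
  ]
}}

```text
time_s: 11.45
position: [0.6106, -0.106, 0.1197]
eef_rot: [0.835, 0.55, 0.001, 0.0]
force: [4.9, 4.3, -0.6]
grip_width: 0.399
grasp_force: 30.0
```

```bash
python3 -c "
from h import *
rd()"
```

```text
t 11.45 turned 130.04 z 119.68026266401164 expz 119.35 tool F [5.8647 2.803  0.5931] M [ 0.7875 -0.6579  0.1625] tau7 0.7545917294919491 q7 0.21803890604332352 w 35.112015831974404
```

>>> {"api": "send_rows", "payload": {
  "series": [
    [1, 0, 0, 0.44, 5],
    [1, 0, 0, 0.87, 10]
  ]
}}

```text
time_s: 11.65
position: [0.6108, -0.1061, 0.1189]
eef_rot: [0.88, 0.475, 0.001, 0.0]
force: [3.6, 4.5, -1.1]
grip_width: 0.398
grasp_force: 30.0
```

```bash
python3 -c "
from h import *
rd()"
```

```text
t 11.65 turned 140.04 z 118.86084349442153 expz 118.48 tool F [5.6943 0.5377 1.1569] M [ 0.8103 -0.7852  0.171 ] tau7 0.7588348165154457 q7 0.07453777869781342 w 35.054229975590886
```

>>> {"api": "send_rows", "payload": {
  "series": [
    [1, 0, 0, 0.55, 5],
    [1, 0, 0, 1.1, 10]
  ]
}}

```text
time_s: 11.85
position: [0.611, -0.1062, 0.1178]
eef_rot: [0.918, 0.397, 0.002, 0.0]
force: [4.0, 4.3, -0.6]
grip_width: 0.402
grasp_force: 30.0
```

```bash
python3 -c "
from h import *
rd()"
```

```text
t 11.85 turned 150.04 z 117.84311616211515 expz 117.61 tool F [ 5.9147 -0.0454  0.5692] M [ 0.7279 -0.7479  0.157 ] tau7 0.7570482976734638 q7 -0.06959889171141485 w 35.36238466623472
```

>>> {"api": "send_rows", "payload": {
  "series": [
    [1, 0, 0, 0.5, 5],
    [1, 0, 0, 1.0, 10]
  ]
}}

```text
time_s: 12.05
position: [0.6111, -0.1064, 0.1169]
eef_rot: [0.949, 0.315, 0.002, 0.0]
force: [4.7, 3.4, -1.3]
grip_width: 0.395
grasp_force: 30.0
```

```bash
python3 -c "
from h import *
rd()"
```

```text
t 12.05 turned 160.03 z 116.93945372787067 expz 116.73 tool F [5.7527 0.1019 1.2963] M [ 0.6646 -0.7732  0.2196] tau7 0.736799631267786 q7 -0.21461714517436103 w 34.79796736020009
```

>>> {"api": "send_rows", "payload": {
  "series": [
    [1, 0, 0, 0.45, 5],
    [1, 0, 0, 0.9, 10]
  ]
}}

```text
time_s: 12.25
position: [0.6112, -0.1065, 0.1161]
eef_rot: [0.973, 0.231, 0.002, 0.0]
force: [4.7, 2.6, 0.0]
grip_width: 0.395
grasp_force: 30.0
```

```bash
python3 -c "
from h import *
rd()"
```

```text
t 12.25 turned 170.03 z 116.11504982180183 expz 115.86 tool F [ 5.3491 -0.173   0.002 ] M [ 0.6463 -0.8143  0.2392] tau7 0.7161444425582886 q7 -0.3608176850520255 w 34.76877436269015
```

>>> {"api": "send_rows", "payload": {
  "series": [
    [1, 0, 0, 0.5, 5],
    [1, 0, 0, 1.0, 10]
  ]
}}

```text
time_s: 12.45
position: [0.6112, -0.1067, 0.1152]
eef_rot: [0.989, 0.146, 0.002, 0.0]
force: [5.7, 2.5, 0.0]
grip_width: 0.399
grasp_force: 30.0
```

```bash
python3 -c "
from h import *
rd()"
```

```text
t 12.45 turned 180.03 z 115.1696701186562 expz 114.99 tool F [ 6.1742 -0.7382 -0.0162] M [ 0.5525 -0.8177  0.3447] tau7 0.6972449272871017 q7 -0.508071909276265 w 35.11297933106968
```

Touch shows near 148–150°: the wrist moment rises from there and joint 7's torque has a kink. At 180° the clamp is about 16–17 N, so I release here.

>>> {"api": "send_rows", "payload": {
  "series": [
    [1, 0, 0, 0, 0],
    [1, 0, 0, 0, 0],
    [-1, 0, 0, 0, 0],
    [-1, 0, 0, 0, 0],
    [-1, 0, 0, 0, 0],
    [-1, 0, 0, 0, 0],
    [-1, 0, 0, 0, 0],
    [-1, 0, 0, 0, 0]
  ]
}}

```text
time_s: 13.25
position: [0.609, -0.1074, 0.1145]
eef_rot: [0.989, 0.146, -0.0, 0.0]
force: [-0.7, 0.2, 0.5]
grip_width: 0.92
grasp_force: 0.0
```

>>> {"api": "send_rows", "payload": {
  "series": [
    [-1, 0, 0, -10, 0],
    [-1, 0, 0, -30, 0],
    [-1, 0, 0, -60, 0],
    [-1, 0, 0, -100, 0],
    [-1, 20, 0, -130, 0],
    [-1, 60, 0, -130, 0],
    [-1, 100, 0, -130, 0],
    [-1, 100, 0, -130, 0]
  ]
}}

```text
time_s: 14.05
position: [0.709, -0.0751, 0.246]
eef_rot: [0.989, 0.149, 0.002, 0.0]
force: [0.4, 0.3, 0.2]
grip_width: 1.003
grasp_force: 0.0
```

```bash
python3 -c "
from h import *
rd(); bar(); fit()
b,d=snapshot('top');c,e=snapshot('side')
cv2.imwrite('pics/e.png',np.hstack([cv2.resize(x,(384,384),interpolation=cv2.INTER_CUBIC) for x in (b[130:226,250:346],c[180:280,210:310])]))"
```

```text
t 14.05 turned 179.64 z 245.96871230867586 expz 115.02 tool F [ 0.4641 -0.1636 -0.168 ] M [0.023  0.1769 0.0207] tau7 -0.3886502142995596 q7 -0.7210363459238097 w 88.28261322762322
side 175 bar x [-66.0158 -65.796  -64.4691] y [-14.7714  -0.8942  16.8412]
top 157 bar x [-63.4455 -63.3792 -62.2803] y [-13.1234   1.7146  15.9653]
side plate 1136 0.011702336705904315 ((563.1353759765625, -96.75666809082031), (113.92208862304688, 214.60206604003906), 76.24420166015625)
  knob 175 topz 0.13219843654911667 0.11029173539449488 ctr top mid [ 0.6088 -0.108 ] med [ 0.6103 -0.1116  0.1322] circ ((608.3619995117188, -107.92365264892578), 18.681312561035156)
  bar 511 [ 0.5726 -0.1005  0.0258] ((639.302490234375, -110.9363021850586), (84.61334228515625, 281.14892578125), 89.754638671875)
top plate 1243 0.012197850013109024 ((564.2420654296875, -96.6839370727539), (109.77536010742188, 213.71054077148438), 76.45745849609375)
  knob 127 topz 0.1332657834193921 0.11047140322091553 ctr top mid [ 0.6099 -0.1067] med [ 0.6109 -0.1084  0.1333] circ ((610.8267211914062, -107.47050476074219), 17.60945701599121)
  bar 403 [ 0.5674 -0.0937  0.0259] ((584.4586181640625, -99.43965148925781), (60.32068634033203, 165.56173706054688), 76.597412109375)
```

View pics/e.png

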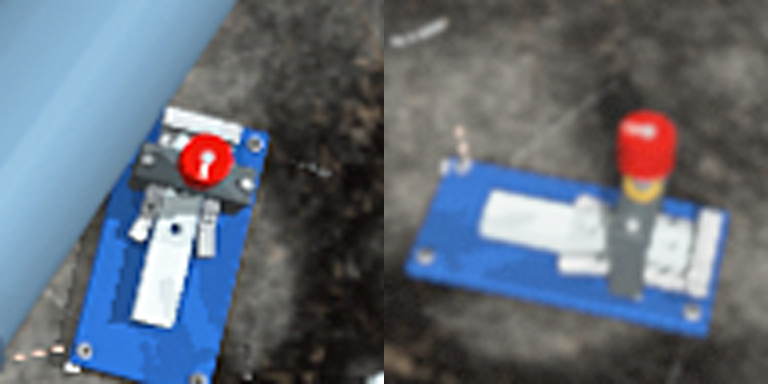

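The bar is home, with its near end at jig x ≈ -65. The knob has dropped about 15.5 mm and turned half a turn (mark at left (208,165)), which fits a no-slip drive of 180°. The gripper is clear of everything.

```bash
python3 -c "
from cell import *
print(finish_job())"
```

```text
the job is handed in; nothing more can be done
None
```

The bar is hard against the end stop and clamped at an estimated 17 N, judged from turning torque because nothing measured the clamp directly; the gripper is released and clear, the bystanders were not touched, and the job is handed in.

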